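# Centre-punch the drill spot of a sample tag

### The job

The metal tag blank clamped inside the marking jig needs its drill spot: take the spring-loaded centre punch out of its wooden stand, put its nose down the red-ringed guide hole and press it straight down on the blank, no harder than needed, until its hidden spring snaps (the red pin pops up out of the top). Then lift it out and put it back upright in the stand, fully home. Do not press on the guide plate or in the blue-ringed hole, and leave everything else on the bench alone.

Things in the scene. Friction and masses are not known exactly. Their poses are not given: they have to be found in the camera images.
- punch: spring-loaded centre punch, 120 to 200 g, upright in the stand at the start. Round steel sleeve, 18 mm wide, 100 mm long, blue band near the top. Origin: centre of the sleeve's lower end; z along the sleeve to its top. A brass nose, 8 mm wide, sticks out 38 mm below the origin (round end); pressed, it slides up into the sleeve against a hidden spring
- grip (a point): where to grip the punch: on the sleeve's axis, 62 mm above its lower end. Grip with 40 N or more so that it does not slip when pressed
- pin (a joint): red pin in the punch's top: 0 m flush; creeps up to 0.0035 while pressing and pops to 0.006 m when the spring snaps; sinks again when the nose springs out. Push on the nose: 2.5 N at once, rising to 13 or 14 N at about 10 mm of travel; then the spring snaps and the push falls below 10 N by 12 mm, where a hard stop makes it climb steeply
- stand: wooden stand, block 70 x 70 mm, 78 mm high, fixed. Origin: centre of its underside, z up. In its centre a square bore, 22 mm wide with a 3 mm chamfer, goes down to a shoulder 44 mm above the origin, on which the sleeve's lower end rests; below it a 15 mm square hole lets the nose through to the table
- jig: marking jig, fixed, 110 x 80 mm, 45 mm high: grey base, aluminium guide plate, a 10 mm tall black knob near each short side. Origin: centre of underside; x along the 110 mm. Guide holes 13 mm wide: red-ringed at y = +18 mm, blue-ringed at y = -18 mm. The steel tag blank lies inside, its face 6 to 18 mm below the plate's top (stock differs, feel for it). Over 23 N ruins it
- red_hole (a point): mouth of the red-ringed guide hole, on its axis at the guide plate's top (45 mm above the jig's underside); 13 mm wide with a 1.5 mm chamfer
- dish_green: bystander: clear dish of green seeds, 60 mm wide, 13 mm tall, origin centre of underside
- dish_brown: bystander: clear dish of brown seeds, 60 mm wide, 13 mm tall, origin centre of underside
- cob_red: bystander: red maize cob, 150 mm long, 42 mm thick, along its x, origin centre of underside
- cob_yellow: bystander: yellow and black maize cob, 150 mm long, 42 mm thick, along its x, origin centre of underside
- sample_jar: bystander: sample jar, 56 mm wide, 85 mm tall, origin centre of underside
- tweezers: bystander: steel tweezers lying flat, 120 mm long along its x, origin centre of underside
Things that resemble listed ones, but are neither listed nor needed, are in the scene too. There is more than one size of the punch; the one meant has the size given above. What is shaped like the jig but green is not meant.

How it is judged:
By the outcome, as a careful person would: the job done as asked, in the order asked, and still so for the second after the job is handed in, with the robot touching nothing.
It also fails if it takes over 67 s, if anything falls off the work surface, if the arm or the gripper's body presses on something with over 40 N, if the wrist force passes 120 N, or if a joint passes its speed limit or range.

### The arm

A 6-joint arm with a two-finger parallel gripper is mounted at the origin on the work surface. World frame = base frame: x ahead of the robot, y to its left, z up, the work surface at z = 0. Lengths are in m, angles in rad, forces in N, time in s.
With the tool pointing down it reaches from about 0.375 to 0.925 m from the base axis. Payload 5.7 kg.
Tool frame: the origin (TCP) lies on the centre line of the jaws, within the pads' length; the fingertips stand 25 mm ahead of it and the grasp point (between the pads) lies 6 mm ahead of it; z points along the fingers, y is the line along which they close (so a half turn about z gives the same grasp; the last joint's range is limited). The gripper opens to 85 mm and grips with 20 to 120 N. Pads are 22 mm wide; open, the fingers measure 114 mm over their backs; the gripper's body (76 mm by 85 mm) begins 54 mm behind the grasp point. The pads swing forward as they close: fully open they stand 13 mm farther back than shut.
Start: joints at [-1.28, 0.359, 1.51, -0, 1.272, -0.115], TCP at [0.237, -0.551, 0.256] pointing down, gripper open.
Joint ranges: [-2.97, 2.97], [-1.01, 2.36], [0.21, 2.38], [-0.96, 4.11], [0.2, 2.71], [-2.98, 2.98]. Speed limits (rad/s): [2.39, 2.39, 3.14, 3.14, 3.14, 3.14].

### API

Orientations are given as a rotation vector (axis times angle).
In Python, from cell import ctrl gives the robot as it stands.
- The arm moves only by the shell command python3 -m pendant 'ROWS'. ROWS is JSON, a list of rows, each an object of numbers: "dx", "dy", "dz": the shift along the world's x, y, z in cm; "ax", "ay", "az": the turn, a rotation vector about the world's x, y, z in rad; "jaw": the closure, from 0 (fully open) to 1 (shut). A call has 1 to 10 rows; each row shifts and turns the commanded pose from where the row before left it; what a row does not reach is not made up. A row lasts 1/10 s, in which the tool goes at most 50 mm and 8.59 degrees, less where a joint would pass 70% of its speed; a pose out of reach is approached as far as the arm can. A call is refused whole if a number of a shift passes 5 or a number of a turn 0.15, either way. A call with a gripper value outside its range is refused whole. The fingers move at their own pace and stop on an object; the grip force is fixed at half the most. Time passes only in rows, so rows that do not move let the fingers close. It gives the time, the measured TCP pose, the force, the opening and the grip force at its end, in the units of the state.
- ctrl.state(): the state, without advancing time (a new reading comes with each control period).
- ctrl.read_camera(name): name is "side" or "top" or "wrist"; returns a dict with "color" (420x560x3 uint8, blue, green, red), "fx", "fy", "cx", "cy" (pixels), "distortion" ([k1, k2, p1, p2, k3] as OpenCV has them; the pictures are not rectified), "rvec" (rotation vector, rad) and "tvec" (3), from world to camera coordinates, as OpenCV has them; the wrist camera has in their place "T_tool_cam" (4x4, takes a point from camera to tool coordinates, whose origin is the TCP and whose axes are the flange's). Camera axes: x right, y down, z forward; pixel columns grow to the right and rows downward; lengths in m; the calibration is good to about 2 mm. A picture is of the moment at which its call begins: read the wrist's pose just before it. There is no depth.
- ctrl.job_done(): hands the job in; it is judged then, once.
The state is a dict: "time": time; "joint_positions": joint angles; "joint_velocities": joint speeds; "effort": joint torques, N m; "tool_pos": TCP position; "tool_rot": TCP orientation; "wrist_force": force on the tool from outside, world axes, zero at the start; "ft_torque": the same for the moment, N m; "width": finger opening in m; "grasp_force": force on a finger pad.
Only numpy, scipy, OpenCV 4.12 (cv2) and the standard library are available. Lean on these libraries where they do the work, as an engineer would, in place of code of your own. Each camera call takes 0.05 s, during which the arm holds its last target. There are 200 camera calls.

## Working session

There is one attempt and no reset: what is moved stays moved. The work goes in short steps, Python scripts to look and compute and a shell command to move; the robot and the scene stay as the last step left them, time stands still between calls to the robot, and variables do not carry over. Pictures are saved under pics/ and viewed, at most 10 in all, crops included, and the job is handed in when it is done.

```bash
mkdir -p pics; ls; cat > h.py <<'E'
import numpy as np, cv2
from cell import ctrl
from scipy.spatial.transform import Rotation as R
def cam(n):
    s=ctrl.state(); c=ctrl.read_camera(n)
    K=np.array([[c['fx'],0,c['cx']],[0,c['fy'],c['cy']],[0,0,1.]]);D=np.array(c['distortion'],float)
    if n=='wrist':
        T=np.eye(4);T[:3,:3]=R.from_rotvec(s['tool_rot']).as_matrix();T[:3,3]=s['tool_pos']
        T=T@np.array(c['T_tool_cam']); Rw=T[:3,:3];o=T[:3,3]
    else:
        Rw=R.from_rotvec(np.ravel(c['rvec'])).as_matrix().T;o=-Rw@np.ravel(c['tvec'])
    return dict(img=c['color'],K=K,D=D,R=Rw,o=o)
def ray(c,p):
    u=cv2.undistortPoints(np.array(p,float).reshape(-1,1,2),c['K'],c['D']).reshape(-1,2)
    d=np.c_[u,np.ones(len(u))]@c['R'].T
    return d
def plane(c,p,z):
    d=ray(c,p); return c['o']+d*((z-c['o'][2])/d[:,2])[:,None]
def proj(c,X):
    r=cv2.Rodrigues(c['R'].T)[0]; t=-c['R'].T@c['o']
    return cv2.projectPoints(np.array(X,float).reshape(-1,1,3),r,t,c['K'],c['D'])[0].reshape(-1,2)
E
python3 - <<'E'
from h import *
import pickle
a=cam('top');b=cam('side')
pickle.dump((a,b),open('c0.pkl','wb'))
cv2.imwrite('pics/top.png',a['img']);cv2.imwrite('pics/side.png',b['img'])
print(a['o'],b['o'],a['K'],ctrl.state())
E
```

```text
pics
[0.42600404 0.0252323  1.19435399] [0.30507347 0.76470267 0.65413006] [[428.33671069   0.         285.84438783]
 [  0.         428.33671069 206.69135017]
 [  0.           0.           1.        ]] {'time': 0.1, 'joint_positions': array([-1.28009443e+00,  3.59433351e-01,  1.51134058e+00, -1.24587217e-06,
        1.27253597e+00, -1.15074335e-01]), 'joint_velocities': array([ 1.56537425e-04, -9.50188387e-05, -2.88791332e-03,  1.26092670e-03,
        1.67679060e-04,  8.07494021e-04]), 'effort': array([-6.10350926e-04, -5.28652239e+01, -2.79351640e+01, -1.65915149e-04,
        5.11987731e-03, -2.03277830e-05]), 'tool_pos': array([ 0.23667527, -0.55070433,  0.25553117]), 'tool_rot': array([-3.07547897e+00, -6.32683808e-01,  2.38302770e-04]), 'wrist_force': array([-0.6502197 , -0.37360219, -0.10241648]), 'ft_torque': array([ 0.01799676, -0.01831428, -0.0272912 ]), 'grasp_force': 0.0, 'width': 0.08534804997556251}
```

View pics/top.png

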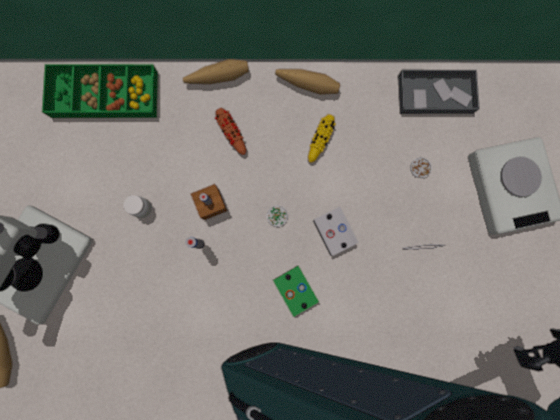

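View pics/side.png

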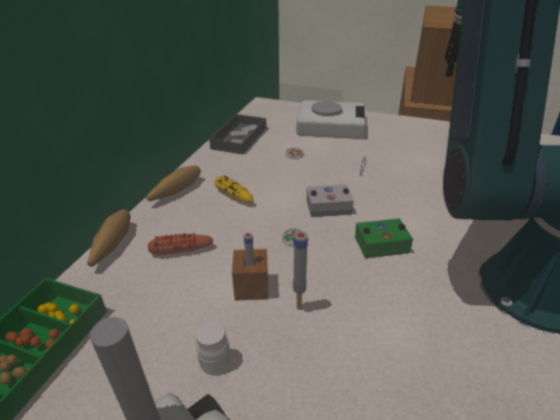

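Top view: the punch in the stand is at (206,198) with the brown block at (209,200), and the decoy punch stands free at (196,243). The grey jig is at (335,232), its decoy the green one at (297,291). The side view shows the stand at (250,272) and the larger loose punch at (300,265). The punch in the stand and the grey jig fit the description; one enlarged crop will confirm this.

```bash
python3 - <<'E'
from h import *
import pickle
a,b=pickle.load(open('c0.pkl','rb'))
A=cv2.resize(a['img'][175:325,180:370],None,fx=2.9,fy=2.9,interpolation=2)[:435]
B=cv2.resize(b['img'][220:320,220:320],(240,240),interpolation=2); C=cv2.resize(b['img'][170:260,295:415],(240,180),interpolation=2)
m=np.zeros((435,791+0,3),np.uint8);m[:435,:A.shape[1]]=A;m[:240,551:791]=B;m[240:420,551:791]=C
cv2.imwrite('pics/crop.png',m)
P=lambda p,z:plane(a,[p],z)[0].round(4)
print('punch top',P((206,196),.144),'stand',P((209,200),.078),'jig',P((335,232),.045),'loose',P((194,243),.14))
hsv=cv2.cvtColor(a['img'],cv2.COLOR_BGR2HSV);h,s,v=cv2.split(hsv)
def blobs(m,n):
    k,l,st,ce=cv2.connectedComponentsWithStats(m.astype(np.uint8))
    for i in range(1,k):
        x,y=ce[i]
        if st[i,4]>3 and 180<x<370 and 175<y<325: print(n,ce[i].round(1),st[i,4],P(ce[i],.045),P(ce[i],.14))
blobs(((h<8)|(h>172))&(s>110)&(v>60),'red'); blobs((h>100)&(h<130)&(s>90)&(v>50),'blue')
blobs((h>5)&(h<18)&(s>110)&(v>40),'brown');blobs(v<40,'dark')
for p,z in (((206,196),.144),((335,232),.045)): print(proj(b,[P(p,z)]))
E
```

```text
punch top [0.5812 0.1855 0.144 ] stand [0.5803 0.1877 0.078 ] jig [ 0.4949 -0.1461  0.045 ] loose [0.4661 0.2142 0.14  ]
red [203.  196.5] 6 [0.5945 0.2087 0.045 ] [0.5806 0.1935 0.14  ]
red [189.9 241.6] 17 [0.4736 0.2422 0.045 ] [0.4697 0.2242 0.14  ]
blue [301.  283.5] 4 [ 0.3594 -0.0519  0.045 ] [ 0.3649 -0.0456  0.14  ]
blue [304.8 288. ] 5 [ 0.3475 -0.0618  0.045 ] [ 0.354  -0.0546  0.14  ]
brown [209.1 202.4] 656 [0.5784 0.1923 0.045 ] [0.5658 0.1785 0.14  ]
brown [289.5 293.6] 26 [ 0.3335 -0.0211  0.045 ] [ 0.3412 -0.0172  0.14  ]
dark [328.9 216.4] 11 [ 0.5374 -0.1307  0.045 ] [ 0.5282 -0.1178  0.14  ]
dark [343.5 245. ] 8 [ 0.4597 -0.1681  0.045 ] [ 0.4569 -0.1521  0.14  ]
dark [287.8 276.6] 12 [ 0.378 -0.017  0.045] [ 0.382  -0.0135  0.14  ]
dark [303.7 305.6] 13 [ 0.3018 -0.0581  0.045 ] [ 0.3121 -0.0512  0.14  ]
[[248.61733074 232.84328443]]
[[330.56707964 194.40238948]]
```

View pics/crop.png

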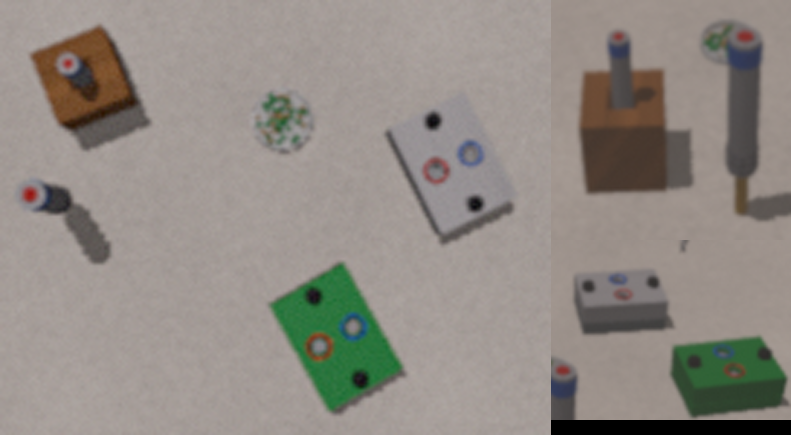

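The crop confirms it. The slim punch in the stand has its top at about (203,197) in the top view, and the loose one is thicker. The grey jig has its red hole at (330,234) and blue at (342,228). I'll go above the jig first and look from close by.

```bash
python3 -m pendant '[{"dx":2.3,"dy":4},{"dx":2.3,"dy":4},{"dx":2.3,"dy":4},{"dx":2.3,"dy":4},{"dx":2.3,"dy":4},{"dx":2.3,"dy":4},{"dx":2.3,"dy":4},{"dx":2.3,"dy":4},{"dx":2.3,"dy":4},{"dx":2,"dy":2}]'; python3 -m pendant '[{}]'
python3 - <<'E'
from h import *
import pickle
w=cam('wrist');pickle.dump(w,open('w1.pkl','wb'))
print(ctrl.read_camera('wrist')['T_tool_cam'],w['o'],proj(w,[[.489,-.133,.045],[.497,-.149,.045]]))
cv2.imwrite('pics/w1.png',w['img'])
E
```

```text
[[ 1.71016378e-04 -9.63612051e-01 -2.67304670e-01  6.77093536e-02]
 [ 9.99999727e-01 -2.73499156e-05  7.38374830e-04  1.83255699e-03]
 [-7.18817644e-04 -2.67304723e-01  9.63611783e-01 -1.17945891e-01]
 [ 0.00000000e+00  0.00000000e+00  0.00000000e+00  1.00000000e+00]] [ 0.2996679  -0.52585494  0.37348744] [[ -64.12039616 -272.73632884]
 [ -45.15339584 -277.21969218]]schema error: expected keys dx, dy, dz, ax, ay, az, jaw
schema error: expected keys dx, dy, dz, ax, ay, az, jaw
```

View pics/w1.png

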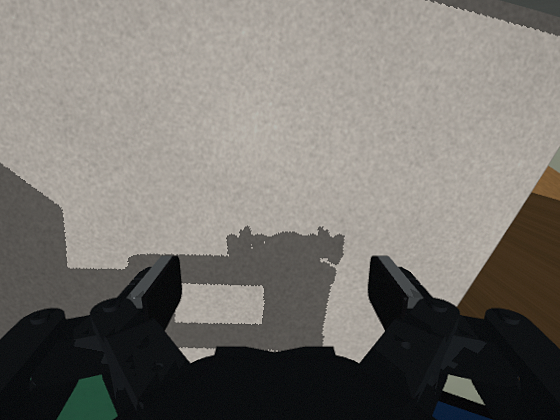

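The rows need all seven keys. The wrist view shows only bare table, with the fingers at (165,290) and (385,290).

```bash
python3 -m pendant '[{"dx":2.3,"dy":4,"dz":0,"ax":0,"ay":0,"az":0,"jaw":0},{"dx":2.3,"dy":4,"dz":0,"ax":0,"ay":0,"az":0,"jaw":0},{"dx":2.3,"dy":4,"dz":0,"ax":0,"ay":0,"az":0,"jaw":0},{"dx":2.3,"dy":4,"dz":0,"ax":0,"ay":0,"az":0,"jaw":0},{"dx":2.3,"dy":4,"dz":0,"ax":0,"ay":0,"az":0,"jaw":0},{"dx":2.3,"dy":4,"dz":0,"ax":0,"ay":0,"az":0,"jaw":0},{"dx":2.3,"dy":4,"dz":0,"ax":0,"ay":0,"az":0,"jaw":0},{"dx":2.3,"dy":4,"dz":0,"ax":0,"ay":0,"az":0,"jaw":0},{"dx":2,"dy":4,"dz":0,"ax":0,"ay":0,"az":0,"jaw":0},{"dx":0,"dy":1,"dz":0,"ax":0,"ay":0,"az":0,"jaw":0}]'; python3 -m pendant '[{"dx":0,"dy":0,"dz":0,"ax":0,"ay":0,"az":0,"jaw":0},{"dx":0,"dy":0,"dz":0,"ax":0,"ay":0,"az":0,"jaw":0}]'
python3 - <<'E'
from h import *
import pickle
w=cam('wrist');pickle.dump(w,open('w1.pkl','wb'))
print(w['o'],proj(w,[[.489,-.133,.045],[.497,-.149,.045]]))
cv2.imwrite('pics/w2.png',w['img'])
h,s,v=cv2.split(cv2.cvtColor(w['img'],cv2.COLOR_BGR2HSV))
for n,m in (('red',((h<8)|(h>172))&(s>90)&(v>60)),('blue',(h>100)&(h<130)&(s>70)&(v>50)),('dark',v<45)):
    k,l,st,ce=cv2.connectedComponentsWithStats(m.astype(np.uint8))
    for i in range(1,k):
        if st[i,4]>60: print(n,st[i],ce[i].round(1),plane(w,[st[i,:2]+st[i,2:4]/2-.5],.055 if n=='dark' else .045)[0].round(4))
E
```

```text
time: 1.2
tool_pos: [0.4423, -0.1777, 0.2562]
tool_rot: [-3.075, -0.639, -0.002]
wrist_force: [-0.1, -1.7, 0.7]
width: 0.0855
grasp_force: 0.0
time: 1.4
tool_pos: [0.4405, -0.1819, 0.2562]
tool_rot: [3.077, 0.634, -0.001]
wrist_force: [-0.1, -0.5, 0.1]
width: 0.0852
grasp_force: 0.0
[ 0.50348398 -0.15675775  0.37415184] [[246.84906337 123.51364557]
 [264.48875992 122.45353649]]
red [238 110  23  24 180] [249.  121.3] [ 0.4917 -0.1343  0.045 ]
red [ 92 209  21  20 118] [101.8 218.4] [ 0.3321 -0.0235  0.045 ]
blue [273 109  24  24 188] [284.8 120.4] [ 0.5067 -0.1668  0.045 ]
blue [123 205  22  21 144] [132.9 215.4] [ 0.35   -0.0547  0.045 ]
dark [257  67  16  18 227] [264.8  75.3] [ 0.537  -0.1325  0.055 ]
dark [262 157  15  16 175] [268.7 164.6] [ 0.4609 -0.1695  0.055 ]
dark [ 98 172  18  15 212] [106.1 179.4] [ 0.381  -0.0208  0.055 ]
dark [117 247  16  16 189] [124.4 254.7] [ 0.3065 -0.0615  0.055 ]
dark [    0   256   560   164 52934] [273.5 364.3] [ 0.2757 -0.2617  0.055 ]
```

View pics/w2.png

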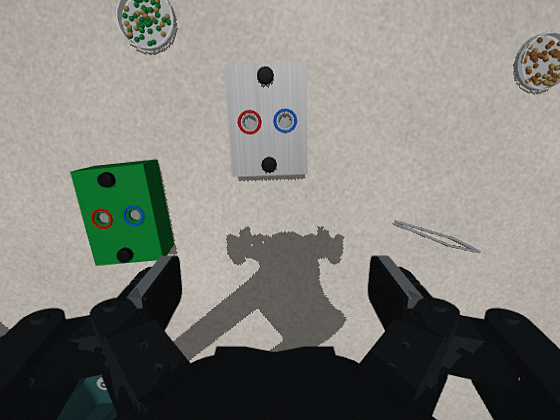

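The wrist view shows the grey jig with its red ring at (249,121) and blue ring at (285,120). The red hole works out at (0.4917, -0.1343). On to the stand.

```bash
python3 -m pendant '[{"dx":1,"dy":3.8,"dz":0,"ax":0,"ay":0,"az":0,"jaw":0},{"dx":1,"dy":3.8,"dz":0,"ax":0,"ay":0,"az":0,"jaw":0},{"dx":1,"dy":3.8,"dz":0,"ax":0,"ay":0,"az":0,"jaw":0},{"dx":1,"dy":3.8,"dz":0,"ax":0,"ay":0,"az":0,"jaw":0},{"dx":1,"dy":3.8,"dz":0,"ax":0,"ay":0,"az":0,"jaw":0},{"dx":1,"dy":3.8,"dz":0,"ax":0,"ay":0,"az":0,"jaw":0},{"dx":1,"dy":3.8,"dz":0,"ax":0,"ay":0,"az":0,"jaw":0},{"dx":1,"dy":3.8,"dz":0,"ax":0,"ay":0,"az":0,"jaw":0},{"dx":1,"dy":3.8,"dz":0,"ax":0,"ay":0,"az":0,"jaw":0},{"dx":0,"dy":0,"dz":0,"ax":0,"ay":0,"az":0,"jaw":0}]'; python3 -m pendant '[{"dx":0,"dy":0,"dz":0,"ax":0,"ay":0,"az":0,"jaw":0},{"dx":0,"dy":0,"dz":0,"ax":0,"ay":0,"az":0,"jaw":0}]'
python3 - <<'E'
from h import *
import pickle
w=cam('wrist');pickle.dump(w,open('w2.pkl','wb'))
cv2.imwrite('pics/w3.png',w['img'])
h,s,v=cv2.split(cv2.cvtColor(w['img'],cv2.COLOR_BGR2HSV))
for n,m,z in (('red',((h<6)|(h>172))&(s>120)&(v>60),.144),('blue',(h>100)&(h<130)&(s>70)&(v>50),.13),('brown',(h>5)&(h<20)&(s>100)&(v>30),.078)):
    k,l,st,ce=cv2.connectedComponentsWithStats(m.astype(np.uint8))
    for i in range(1,k):
        if st[i,4]>60: print(n,st[i],ce[i].round(1),plane(w,[st[i,:2]+st[i,2:4]/2-.5],z)[0].round(4))
E
```

```text
time: 2.45
tool_pos: [0.5328, 0.163, 0.2563]
tool_rot: [-3.075, -0.634, -0.003]
wrist_force: [-1.4, -1.2, 0.3]
width: 0.0851
grasp_force: 0.0
time: 2.65
tool_pos: [0.5308, 0.1589, 0.256]
tool_rot: [3.077, 0.63, -0.001]
wrist_force: [0.5, -0.4, -0.5]
width: 0.0854
grasp_force: 0.0
red [252 128  12  12 121] [257.3 133.3] [0.5802 0.1909 0.144 ]
red [474 301  19  17  82] [481.3 307.3] [ 0.522  -0.0397  0.144 ]
blue [180 260   6  22  81] [182.2 270.3] [0.4488 0.207  0.13  ]
blue [503 299  19  14  84] [513.4 304.1] [ 0.5308 -0.0763  0.13  ]
brown [ 381    0   36   40 1106] [398.5  16.7] [0.7112 0.1193 0.078 ]
brown [ 223   90   78   80 5383] [261.4 128.3] [0.5811 0.1909 0.078 ]
```

View pics/w3.png

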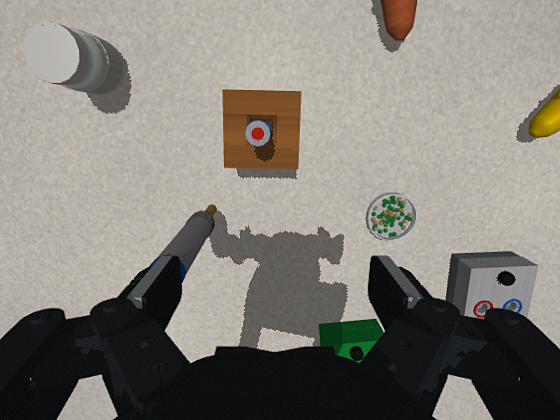

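The wrist view shows the punch's red pin at (257,133) and the stand square at (261,128), aligned with the jaws; the loose punch is at (190,240), clear of the path. I'll move over it and then descend.

```bash
python3 -m pendant '[{"dx":2.5,"dy":1.6,"dz":0,"ax":0,"ay":0,"az":0,"jaw":0},{"dx":2.44,"dy":1.6,"dz":0,"ax":0,"ay":0,"az":0,"jaw":0},{"dx":0,"dy":0,"dz":0,"ax":0,"ay":0,"az":0,"jaw":0},{"dx":0,"dy":0,"dz":-3,"ax":0,"ay":0,"az":0,"jaw":0},{"dx":0,"dy":0,"dz":-3,"ax":0,"ay":0,"az":0,"jaw":0},{"dx":0,"dy":0,"dz":0,"ax":0,"ay":0,"az":0,"jaw":0},{"dx":0,"dy":0,"dz":0,"ax":0,"ay":0,"az":0,"jaw":0}]'
python3 - <<'E'
from h import *
w=cam('wrist');print(ctrl.state()['tool_pos'])
h,s,v=cv2.split(cv2.cvtColor(w['img'],cv2.COLOR_BGR2HSV))
for n,m,z in (('red',((h<6)|(h>172))&(s>120)&(v>60),.144),('brown',(h>5)&(h<20)&(s>100)&(v>30),.078)):
    k,l,st,ce=cv2.connectedComponentsWithStats(m.astype(np.uint8))
    for i in range(1,k):
        if st[i,4]>60: print(n,st[i],plane(w,[st[i,:2]+st[i,2:4]/2-.5],z)[0].round(4))
E
```

```text
time: 3.4
tool_pos: [0.5796, 0.1916, 0.1963]
tool_rot: [3.077, 0.631, -0.003]
wrist_force: [0.1, 0.7, 0.7]
width: 0.0854
grasp_force: 0.0
[0.58063041 0.19198991 0.19744064]
red [420   2  15  14 154] [0.7201 0.1691 0.144 ]
red [453  15   8  13  77] [0.7213 0.153  0.144 ]
red [409  17  26  32 410] [0.7096 0.1663 0.144 ]
red [265 234  16  14 179] [0.5802 0.1909 0.144 ]
brown [ 406    0   57   95 3397] [0.7311 0.1343 0.078 ]
brown [ 228  153   93   99 7087] [0.5857 0.1924 0.078 ]
```

```bash
python3 -m pendant '[{"dx":0,"dy":-0.05,"dz":-2.5,"ax":0,"ay":0,"az":0,"jaw":0},{"dx":0,"dy":0,"dz":-2.5,"ax":0,"ay":0,"az":0,"jaw":0},{"dx":0,"dy":0,"dz":-2,"ax":0,"ay":0,"az":0,"jaw":0},{"dx":0,"dy":0,"dz":-1.4,"ax":0,"ay":0,"az":0,"jaw":0},{"dx":0,"dy":0,"dz":0,"ax":0,"ay":0,"az":0,"jaw":0},{"dx":0,"dy":0,"dz":0,"ax":0,"ay":0,"az":0,"jaw":0}]' ; python3 -m pendant '[{"dx":0,"dy":0,"dz":0,"ax":0,"ay":0,"az":0,"jaw":1},{"dx":0,"dy":0,"dz":0,"ax":0,"ay":0,"az":0,"jaw":1},{"dx":0,"dy":0,"dz":0,"ax":0,"ay":0,"az":0,"jaw":1},{"dx":0,"dy":0,"dz":0,"ax":0,"ay":0,"az":0,"jaw":1},{"dx":0,"dy":0,"dz":0,"ax":0,"ay":0,"az":0,"jaw":1},{"dx":0,"dy":0,"dz":0,"ax":0,"ay":0,"az":0,"jaw":1},{"dx":0,"dy":0,"dz":0,"ax":0,"ay":0,"az":0,"jaw":1},{"dx":0,"dy":0,"dz":0,"ax":0,"ay":0,"az":0,"jaw":1}]'
```

```text
time: 4.05
tool_pos: [0.5811, 0.1923, 0.1134]
tool_rot: [-3.077, -0.633, -0.003]
wrist_force: [0.6, -1.2, 0.1]
width: 0.0854
grasp_force: 0.0
time: 4.85
tool_pos: [0.5804, 0.1925, 0.1126]
tool_rot: [-3.077, -0.633, -0.001]
wrist_force: [-1.8, 1.2, 6.5]
width: 0.0165
grasp_force: 58.3
```

```bash
python3 -m pendant '[{"dx":0,"dy":0,"dz":0.5,"ax":0,"ay":0,"az":0,"jaw":1},{"dx":0,"dy":0,"dz":1,"ax":0,"ay":0,"az":0,"jaw":1},{"dx":0,"dy":0,"dz":1.5,"ax":0,"ay":0,"az":0,"jaw":1},{"dx":0,"dy":0,"dz":2,"ax":0,"ay":0,"az":0,"jaw":1},{"dx":0,"dy":0,"dz":2,"ax":0,"ay":0,"az":0,"jaw":1},{"dx":0,"dy":0,"dz":2,"ax":0,"ay":0,"az":0,"jaw":1},{"dx":0,"dy":0,"dz":2,"ax":0,"ay":0,"az":0,"jaw":1},{"dx":0,"dy":0,"dz":1,"ax":0,"ay":0,"az":0,"jaw":1},{"dx":0,"dy":0,"dz":0,"ax":0,"ay":0,"az":0,"jaw":1},{"dx":0,"dy":0,"dz":0,"ax":0,"ay":0,"az":0,"jaw":1}]'
python3 - <<'E'
from h import *
import pickle
w=cam('wrist');b=cam('side');t=cam('top');pickle.dump((w,b,t),open('c1.pkl','wb'))
s=ctrl.state();print(s['tool_pos'],s['wrist_force'],s['tool_rot'])
p=np.array(s['tool_pos'])
for n,c in (('w',w),('s',b)): print(n,proj(c,[p+[0,0,dz] for dz in (-.006-.1,-.006-.062,-.006,.032)]).round(1).tolist())
W=w['img'][100:420,130:450];x,y=proj(b,[p])[0].astype(int);S=cv2.resize(b['img'][y-60:y+60,x-60:x+60],(320,320),interpolation=2)
print(x,y);cv2.imwrite('pics/held.png',np.hstack([W,S]))
E
```

```text
time: 5.85
tool_pos: [0.5798, 0.1921, 0.2318]
tool_rot: [3.077, 0.633, -0.001]
wrist_force: [0.5, -0.3, -2.3]
width: 0.0165
grasp_force: 58.5
[0.57943747 0.19202736 0.23094383] [ 0.66909217  0.49908213 -3.00625567] [-3.07713986 -0.63298704  0.00377461]
w [[271.6, 214.2], [271.1, 231.8], [269.8, 280.2], [268.2, 337.6]]
s [[248.6, 242.6], [247.6, 227.3], [245.8, 200.3], [244.6, 182.5]]
245 197
```

View pics/held.png

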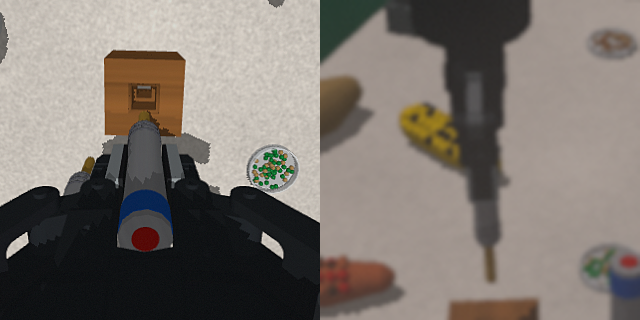

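The punch is held straight in the jaws, with the pin at (145,238) and the nose at (145,115) in the crop. A constant 1.8 mm sideways offset against the projection is a bias in the wrist camera. The corrected red hole is about (0.491, -0.1326), so I'll carry the punch there.

```bash
python3 -m pendant '[{"dx":-0.98,"dy":-3.6,"dz":0,"ax":0,"ay":0,"az":0,"jaw":1},{"dx":-0.98,"dy":-3.6,"dz":0,"ax":0,"ay":0,"az":0,"jaw":1},{"dx":-0.98,"dy":-3.6,"dz":0,"ax":0,"ay":0,"az":0,"jaw":1},{"dx":-0.98,"dy":-3.6,"dz":0,"ax":0,"ay":0,"az":0,"jaw":1},{"dx":-0.98,"dy":-3.6,"dz":0,"ax":0,"ay":0,"az":0,"jaw":1},{"dx":-0.98,"dy":-3.6,"dz":0,"ax":0,"ay":0,"az":0,"jaw":1},{"dx":-0.98,"dy":-3.6,"dz":0,"ax":0,"ay":0,"az":0,"jaw":1},{"dx":-0.98,"dy":-3.6,"dz":0,"ax":0,"ay":0,"az":0,"jaw":1},{"dx":-0.98,"dy":-3.6,"dz":0,"ax":0,"ay":0,"az":0,"jaw":1},{"dx":0,"dy":0,"dz":0,"ax":0,"ay":0,"az":0,"jaw":1}]'
python3 -m pendant '[{"dx":0,"dy":0,"dz":0,"ax":0,"ay":0,"az":0,"jaw":1},{"dx":0,"dy":0,"dz":-2.5,"ax":0,"ay":0,"az":0,"jaw":1},{"dx":0,"dy":0,"dz":-2.5,"ax":0,"ay":0,"az":0,"jaw":1},{"dx":0,"dy":0,"dz":-0.5,"ax":0,"ay":0,"az":0,"jaw":1},{"dx":0,"dy":0,"dz":0,"ax":0,"ay":0,"az":0,"jaw":1},{"dx":0,"dy":0,"dz":0,"ax":0,"ay":0,"az":0,"jaw":1},{"dx":0,"dy":0,"dz":0,"ax":0,"ay":0,"az":0,"jaw":1}]'
python3 - <<'E'
from h import *
import pickle
ps=[];
w=cam('wrist');b=cam('side');t=cam('top');pickle.dump((w,b,t),open('c2.pkl','wb'))
s=ctrl.state();p=np.array(s['tool_pos']);print(p,s['wrist_force'])
hx=[.491,-.1326,.045]
for n,c in (('w',w),('s',b)): print(n,proj(c,[p+[0,0,-.106],hx,[.4987,-.1491,.045]]).round(1).tolist())
W=cv2.resize(w['img'][140:290,200:350],(450,450),interpolation=2);x,y=proj(b,[hx])[0].astype(int);print(x,y)
S=cv2.resize(b['img'][y-40:y+20,x-30:x+30],(350,350),interpolation=2);S=cv2.copyMakeBorder(S,0,100,0,0,0)
cv2.imwrite('pics/over.png',np.hstack([W,S]))
E
```

```text
time: 7.0
tool_pos: [0.4909, -0.1355, 0.2316]
tool_rot: [3.077, 0.627, -0.003]
wrist_force: [1.4, 1.1, -2.3]
width: 0.0168
grasp_force: 59.0
time: 7.7
tool_pos: [0.493, -0.1318, 0.1784]
tool_rot: [3.076, 0.634, 0.003]
wrist_force: [0.1, 0.2, -2.0]
width: 0.0166
grasp_force: 59.0
[ 0.49257237 -0.13187727  0.17808266] [ 0.18330067  0.28339259 -2.94878877]
w [[271.4, 214.8], [271.7, 207.4], [293.7, 206.7]]
s [[330.8, 188.6], [330.8, 197.4], [329.4, 193.5]]
330 197
```

View pics/over.png

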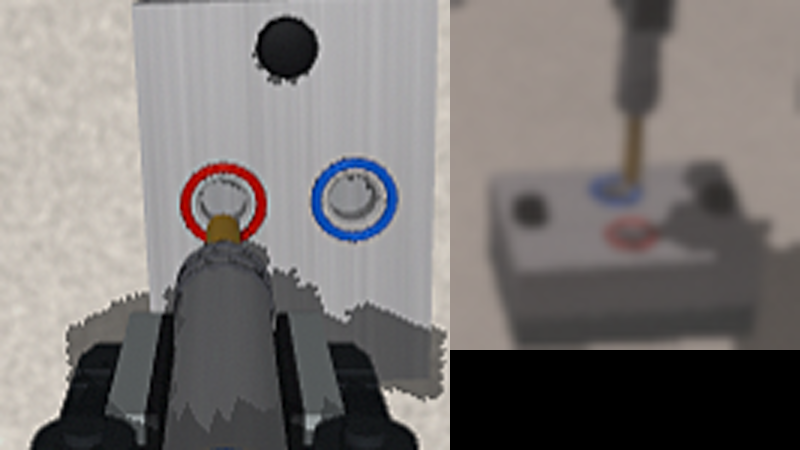

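In the wrist crop the nose is laterally dead on the red ring, both at x≈224, and the ring centre is at (224,203). The nose is about 1.7 mm toward +x along the tool; the side view agrees. I'll correct that and start down.

```bash
python3 -m pendant '[{"dx":-0.16,"dy":-0.07,"dz":0,"ax":0,"ay":0,"az":0,"jaw":1},{"dx":0,"dy":0,"dz":-1,"ax":0,"ay":0,"az":0,"jaw":1},{"dx":0,"dy":0,"dz":-1,"ax":0,"ay":0,"az":0,"jaw":1},{"dx":0,"dy":0,"dz":-0.4,"ax":0,"ay":0,"az":0,"jaw":1},{"dx":0,"dy":0,"dz":0,"ax":0,"ay":0,"az":0,"jaw":1},{"dx":0,"dy":0,"dz":0,"ax":0,"ay":0,"az":0,"jaw":1},{"dx":0,"dy":0,"dz":0,"ax":0,"ay":0,"az":0,"jaw":1}]'
python3 -m pendant '[{"dx":0,"dy":0,"dz":-0.3,"ax":0,"ay":0,"az":0,"jaw":1},{"dx":0,"dy":0,"dz":-0.3,"ax":0,"ay":0,"az":0,"jaw":1},{"dx":0,"dy":0,"dz":0,"ax":0,"ay":0,"az":0,"jaw":1},{"dx":0,"dy":0,"dz":0,"ax":0,"ay":0,"az":0,"jaw":1}]'
python3 - <<'E'
from h import *
w=cam('wrist');b=cam('side');hx=[.491,-.1326,.045]
W=cv2.resize(w['img'][140:290,200:350],(450,450),interpolation=2);x,y=proj(b,[hx])[0].astype(int)
S=cv2.resize(b['img'][y-40:y+20,x-30:x+30],(350,350),interpolation=2);S=cv2.copyMakeBorder(S,0,100,0,0,0)
cv2.imwrite('pics/in.png',np.hstack([W,S]))
E
```

```text
time: 8.55
tool_pos: [0.4907, -0.1326, 0.1534]
tool_rot: [3.077, 0.633, 0.001]
wrist_force: [-0.5, -0.5, -1.8]
width: 0.0165
grasp_force: 59.0
time: 8.95
tool_pos: [0.4903, -0.1324, 0.1472]
tool_rot: [-3.077, -0.633, 0.0]
wrist_force: [0.5, 0.6, -2.6]
width: 0.0167
grasp_force: 59.0
```

View pics/in.png

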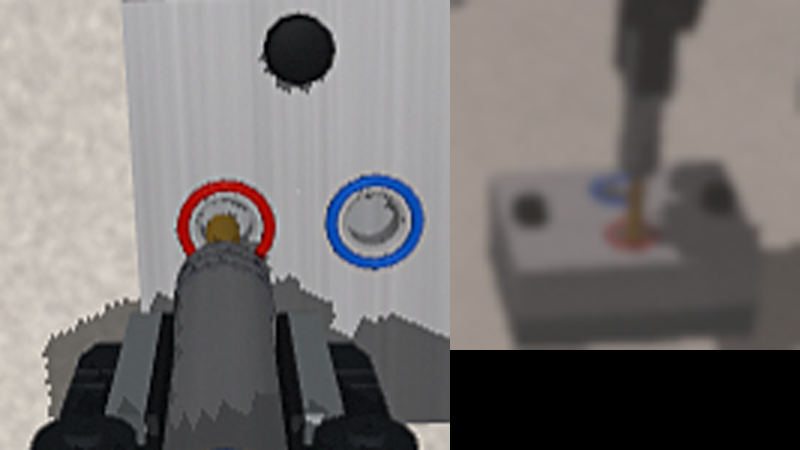

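The nose is inside the red ring: nose at (222,228), ring centre at (226,229), with no contact force. Now I'll feel downward for the blank.

```bash
for i in 1; do python3 -m pendant '[{"dx":0.02,"dy":-0.04,"dz":-0.1,"ax":0,"ay":0,"az":0,"jaw":1},{"dx":0,"dy":0,"dz":-0.1,"ax":0,"ay":0,"az":0,"jaw":1},{"dx":0,"dy":0,"dz":-0.1,"ax":0,"ay":0,"az":0,"jaw":1},{"dx":0,"dy":0,"dz":0,"ax":0,"ay":0,"az":0,"jaw":1},{"dx":0,"dy":0,"dz":0,"ax":0,"ay":0,"az":0,"jaw":1}]'; python3 -m pendant '[{"dx":0,"dy":0,"dz":-0.1,"ax":0,"ay":0,"az":0,"jaw":1},{"dx":0,"dy":0,"dz":-0.1,"ax":0,"ay":0,"az":0,"jaw":1},{"dx":0,"dy":0,"dz":-0.1,"ax":0,"ay":0,"az":0,"jaw":1},{"dx":0,"dy":0,"dz":0,"ax":0,"ay":0,"az":0,"jaw":1},{"dx":0,"dy":0,"dz":0,"ax":0,"ay":0,"az":0,"jaw":1}]'; done
```

```text
time: 9.55
tool_pos: [0.4906, -0.1328, 0.1442]
tool_rot: [-3.077, -0.633, 0.0]
wrist_force: [-0.1, -0.1, -2.4]
width: 0.0166
grasp_force: 59.0
time: 10.05
tool_pos: [0.4906, -0.1328, 0.1413]
tool_rot: [-3.077, -0.633, 0.0]
wrist_force: [-0.1, -0.2, -1.9]
width: 0.0167
grasp_force: 59.0
```

```bash
python3 -m pendant '[{"dx":0,"dy":0,"dz":-0.1,"ax":0,"ay":0,"az":0,"jaw":1},{"dx":0,"dy":0,"dz":-0.1,"ax":0,"ay":0,"az":0,"jaw":1},{"dx":0,"dy":0,"dz":-0.1,"ax":0,"ay":0,"az":0,"jaw":1},{"dx":0,"dy":0,"dz":0,"ax":0,"ay":0,"az":0,"jaw":1},{"dx":0,"dy":0,"dz":0,"ax":0,"ay":0,"az":0,"jaw":1}]';python3 -m pendant '[{"dx":0,"dy":0,"dz":-0.1,"ax":0,"ay":0,"az":0,"jaw":1},{"dx":0,"dy":0,"dz":-0.1,"ax":0,"ay":0,"az":0,"jaw":1},{"dx":0,"dy":0,"dz":-0.1,"ax":0,"ay":0,"az":0,"jaw":1},{"dx":0,"dy":0,"dz":0,"ax":0,"ay":0,"az":0,"jaw":1},{"dx":0,"dy":0,"dz":0,"ax":0,"ay":0,"az":0,"jaw":1}]'
```

```text
time: 10.55
tool_pos: [0.4907, -0.1329, 0.1384]
tool_rot: [3.077, 0.633, 0.0]
wrist_force: [-1.3, 1.2, 4.2]
width: 0.0162
grasp_force: 59.6
time: 11.05
tool_pos: [0.4909, -0.1329, 0.1356]
tool_rot: [3.077, 0.633, 0.001]
wrist_force: [-0.6, 1.4, 6.4]
width: 0.0165
grasp_force: 60.0
```

```bash
python3 -m pendant '[{"dx":0,"dy":0,"dz":-0.1,"ax":0,"ay":0,"az":0,"jaw":1},{"dx":0,"dy":0,"dz":-0.1,"ax":0,"ay":0,"az":0,"jaw":1},{"dx":0,"dy":0,"dz":0,"ax":0,"ay":0,"az":0,"jaw":1},{"dx":0,"dy":0,"dz":0,"ax":0,"ay":0,"az":0,"jaw":1}]';python3 -m pendant '[{"dx":0,"dy":0,"dz":-0.1,"ax":0,"ay":0,"az":0,"jaw":1},{"dx":0,"dy":0,"dz":0,"ax":0,"ay":0,"az":0,"jaw":1},{"dx":0,"dy":0,"dz":0,"ax":0,"ay":0,"az":0,"jaw":1}]'
```

```text
time: 11.45
tool_pos: [0.4909, -0.1329, 0.1338]
tool_rot: [3.077, 0.633, 0.001]
wrist_force: [-1.1, 2.2, 9.1]
width: 0.0163
grasp_force: 60.2
time: 11.75
tool_pos: [0.491, -0.1329, 0.1329]
tool_rot: [3.077, 0.633, 0.001]
wrist_force: [-2.5, 1.2, 9.9]
width: 0.0163
grasp_force: 60.3
```

```bash
python3 -m pendant '[{"dx":0,"dy":0,"dz":-0.05,"ax":0,"ay":0,"az":0,"jaw":1},{"dx":0,"dy":0,"dz":0,"ax":0,"ay":0,"az":0,"jaw":1},{"dx":0,"dy":0,"dz":0,"ax":0,"ay":0,"az":0,"jaw":1}]'
```

```text
time: 12.05
tool_pos: [0.491, -0.1329, 0.1324]
tool_rot: [3.077, 0.633, 0.001]
wrist_force: [-1.6, 1.7, 9.4]
width: 0.0166
grasp_force: 60.3
```

```bash
python3 -m pendant '[{"dx":0,"dy":0,"dz":-0.05,"ax":0,"ay":0,"az":0,"jaw":1},{"dx":0,"dy":0,"dz":0,"ax":0,"ay":0,"az":0,"jaw":1},{"dx":0,"dy":0,"dz":0,"ax":0,"ay":0,"az":0,"jaw":1}]'
```

```text
time: 12.35
tool_pos: [0.491, -0.1329, 0.132]
tool_rot: [3.077, 0.633, 0.001]
wrist_force: [-2.2, 2.0, 11.2]
width: 0.0165
grasp_force: 60.3
```

```bash
python3 -m pendant '[{"dx":0,"dy":0,"dz":-0.05,"ax":0,"ay":0,"az":0,"jaw":1},{"dx":0,"dy":0,"dz":0,"ax":0,"ay":0,"az":0,"jaw":1},{"dx":0,"dy":0,"dz":0,"ax":0,"ay":0,"az":0,"jaw":1}]'
```

```text
time: 12.65
tool_pos: [0.491, -0.1329, 0.1315]
tool_rot: [3.077, 0.633, 0.001]
wrist_force: [-1.3, 1.5, 10.9]
width: 0.0167
grasp_force: 60.4
```

```bash
python3 -m pendant '[{"dx":0,"dy":0,"dz":-0.05,"ax":0,"ay":0,"az":0,"jaw":1},{"dx":0,"dy":0,"dz":0,"ax":0,"ay":0,"az":0,"jaw":1},{"dx":0,"dy":0,"dz":0,"ax":0,"ay":0,"az":0,"jaw":1}]'
```

```text
time: 12.95
tool_pos: [0.491, -0.1329, 0.131]
tool_rot: [3.077, 0.633, 0.001]
wrist_force: [-2.0, 0.2, 10.3]
width: 0.0163
grasp_force: 60.4
```

```bash
python3 -m pendant '[{"dx":0,"dy":0,"dz":-0.05,"ax":0,"ay":0,"az":0,"jaw":1},{"dx":0,"dy":0,"dz":0,"ax":0,"ay":0,"az":0,"jaw":1},{"dx":0,"dy":0,"dz":0,"ax":0,"ay":0,"az":0,"jaw":1}]'
cat > pin.py <<'E'
from h import *
import sys
w=cam('wrist')
h,s,v=cv2.split(cv2.cvtColor(w['img'],cv2.COLOR_BGR2HSV))
m=((h<6)|(h>172))&(s>120)&(v>60); m[:310]=0
k,l,st,ce=cv2.connectedComponentsWithStats(m.astype(np.uint8)); print([(x.tolist()) for x in st[1:] if x[4]>40])
cv2.imwrite('pics/pin_%s.png'%sys.argv[1],cv2.resize(w['img'][290:390,220:330],None,fx=4,fy=4))
E
python3 pin.py a
python3 - <<'E'
import pickle,cv2,numpy as np
for f in ('c1.pkl','c2.pkl'):
    w=pickle.load(open(f,'rb'))[0]
    h,s,v=cv2.split(cv2.cvtColor(w['img'],cv2.COLOR_BGR2HSV))
    m=((h<6)|(h>172))&(s>120)&(v>60); m[:310]=0
    k,l,st,ce=cv2.connectedComponentsWithStats(m.astype(np.uint8)); print('before',[x.tolist() for x in st[1:] if x[4]>40])
E
```

```text
time: 13.25
tool_pos: [0.491, -0.1329, 0.1305]
tool_rot: [3.077, 0.633, 0.001]
wrist_force: [-2.4, 1.2, 11.2]
width: 0.0168
grasp_force: 60.4
[[261, 327, 29, 25, 603], [47, 335, 24, 16, 97]]
before [[261, 327, 28, 25, 539]]
before [[83, 310, 15, 16, 56], [261, 327, 28, 25, 538]]
```

```bash
python3 -m pendant '[{"dx":0,"dy":0,"dz":-0.05,"ax":0,"ay":0,"az":0,"jaw":1},{"dx":0,"dy":0,"dz":0,"ax":0,"ay":0,"az":0,"jaw":1},{"dx":0,"dy":0,"dz":0,"ax":0,"ay":0,"az":0,"jaw":1}]'; python3 pin.py b
```

```text
time: 13.6
tool_pos: [0.491, -0.1329, 0.13]
tool_rot: [3.077, 0.633, 0.001]
wrist_force: [-2.2, 2.4, 9.8]
width: 0.0164
grasp_force: 60.4
[[261, 327, 29, 25, 604], [47, 336, 23, 16, 96]]
```

```bash
python3 -m pendant '[{"dx":0,"dy":0,"dz":0,"ax":0,"ay":0,"az":0,"jaw":1},{"dx":0,"dy":0,"dz":0,"ax":0,"ay":0,"az":0,"jaw":1}]'
```

```text
time: 13.85
tool_pos: [0.491, -0.1329, 0.1299]
tool_rot: [3.077, 0.633, 0.001]
wrist_force: [-2.0, 1.2, 10.4]
width: 0.0166
grasp_force: 60.4
```

```bash
python3 -m pendant '[{"dx":0,"dy":0,"dz":-0.05,"ax":0,"ay":0,"az":0,"jaw":1},{"dx":0,"dy":0,"dz":0,"ax":0,"ay":0,"az":0,"jaw":1},{"dx":0,"dy":0,"dz":0,"ax":0,"ay":0,"az":0,"jaw":1}]'; python3 pin.py c
```

```text
time: 14.15
tool_pos: [0.4909, -0.1329, 0.1293]
tool_rot: [3.077, 0.633, 0.001]
wrist_force: [-1.0, 1.4, 7.8]
width: 0.0166
grasp_force: 60.4
[[261, 327, 29, 25, 601], [47, 336, 22, 16, 93]]
```

```bash
python3 -m pendant '[{"dx":0,"dy":0,"dz":-0.05,"ax":0,"ay":0,"az":0,"jaw":1},{"dx":0,"dy":0,"dz":0,"ax":0,"ay":0,"az":0,"jaw":1},{"dx":0,"dy":0,"dz":0,"ax":0,"ay":0,"az":0,"jaw":1}]'; python3 pin.py d
```

```text
time: 14.5
tool_pos: [0.4908, -0.1329, 0.1286]
tool_rot: [3.077, 0.633, 0.001]
wrist_force: [-1.3, 0.5, 6.8]
width: 0.0168
grasp_force: 60.2
[[261, 327, 29, 25, 599], [46, 337, 23, 15, 95]]
```

```bash
python3 - <<'E'
import pickle,cv2,numpy as np
w,b,t=pickle.load(open('c2.pkl','rb'));c=w['img'][310:370,235:315]
a,d=[cv2.resize(cv2.imread('pics/pin_%s.png'%k),(110,100))[20:80,15:95] for k in 'ad']
from h import *
s=cam('side');x,y=proj(s,[[.491,-.1329,.16]])[0].astype(int);print(x,y)
S=s['img'][y-30:y+30,x-40:x+40]
f=lambda i:cv2.resize(i,(380,285),interpolation=cv2.INTER_CUBIC)
cv2.imwrite('pics/m.png',np.vstack([np.hstack([f(c),f(a)]),np.hstack([f(d),f(S)])]))
E
```

```text
333 158
```

View pics/m.png

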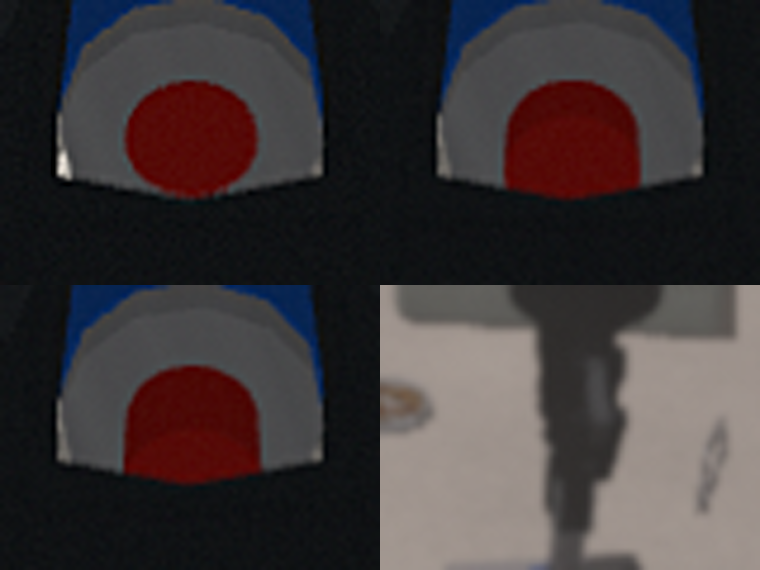

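The pin was flush before. At (a) about 35 px of its side showed, roughly 3.4 mm; now at (d) it is about 60 px, roughly 6 mm. The force also fell from 13.5 to 9 N net, so the spring has snapped. I'll lift out and carry the punch back to the stand.

```bash
python3 -m pendant '[{"dx":0,"dy":0,"dz":0.5,"ax":0,"ay":0,"az":0,"jaw":1},{"dx":0,"dy":0,"dz":0.8,"ax":0,"ay":0,"az":0,"jaw":1},{"dx":0,"dy":0,"dz":1,"ax":0,"ay":0,"az":0,"jaw":1},{"dx":0,"dy":0,"dz":1.5,"ax":0,"ay":0,"az":0,"jaw":1},{"dx":0,"dy":0,"dz":2,"ax":0,"ay":0,"az":0,"jaw":1},{"dx":0,"dy":0,"dz":2,"ax":0,"ay":0,"az":0,"jaw":1},{"dx":0,"dy":0,"dz":2,"ax":0,"ay":0,"az":0,"jaw":1},{"dx":0,"dy":0,"dz":0.5,"ax":0,"ay":0,"az":0,"jaw":1},{"dx":0,"dy":0,"dz":0,"ax":0,"ay":0,"az":0,"jaw":1},{"dx":0,"dy":0,"dz":0,"ax":0,"ay":0,"az":0,"jaw":1}]'
python3 -m pendant '[{"dx":1,"dy":3.6,"dz":0,"ax":0,"ay":0,"az":0,"jaw":1},{"dx":1,"dy":3.6,"dz":0,"ax":0,"ay":0,"az":0,"jaw":1},{"dx":1,"dy":3.6,"dz":0,"ax":0,"ay":0,"az":0,"jaw":1},{"dx":1,"dy":3.6,"dz":0,"ax":0,"ay":0,"az":0,"jaw":1},{"dx":1,"dy":3.6,"dz":0,"ax":0,"ay":0,"az":0,"jaw":1},{"dx":1,"dy":3.6,"dz":0,"ax":0,"ay":0,"az":0,"jaw":1},{"dx":1,"dy":3.6,"dz":0,"ax":0,"ay":0,"az":0,"jaw":1},{"dx":1,"dy":3.6,"dz":0,"ax":0,"ay":0,"az":0,"jaw":1},{"dx":0.95,"dy":3.7,"dz":0,"ax":0,"ay":0,"az":0,"jaw":1},{"dx":0,"dy":0,"dz":0,"ax":0,"ay":0,"az":0,"jaw":1}]'
python3 -m pendant '[{"dx":0,"dy":0,"dz":0,"ax":0,"ay":0,"az":0,"jaw":1},{"dx":0,"dy":0,"dz":0,"ax":0,"ay":0,"az":0,"jaw":1},{"dx":0,"dy":0,"dz":0,"ax":0,"ay":0,"az":0,"jaw":1}]'; python3 pin.py e
```

```text
time: 15.6
tool_pos: [0.4901, -0.1326, 0.2306]
tool_rot: [-3.076, -0.633, 0.002]
wrist_force: [-0.1, -0.6, -2.2]
width: 0.017
grasp_force: 59.0
time: 16.6
tool_pos: [0.5805, 0.1964, 0.2297]
tool_rot: [-3.074, -0.638, 0.001]
wrist_force: [-0.5, -0.9, -2.6]
width: 0.0166
grasp_force: 59.2
time: 16.9
tool_pos: [0.5796, 0.1909, 0.2307]
tool_rot: [3.077, 0.631, -0.002]
wrist_force: [0.0, 0.4, -0.9]
width: 0.0168
grasp_force: 59.2
[[261, 327, 28, 25, 541]]
```

```bash
python3 -m pendant '[{"dx":0.06,"dy":0.13,"dz":0,"ax":0,"ay":0,"az":0,"jaw":1},{"dx":0,"dy":0,"dz":-2,"ax":0,"ay":0,"az":0,"jaw":1},{"dx":0,"dy":0,"dz":-2,"ax":0,"ay":0,"az":0,"jaw":1},{"dx":0,"dy":0,"dz":-1,"ax":0,"ay":0,"az":0,"jaw":1},{"dx":0,"dy":0,"dz":-1,"ax":0,"ay":0,"az":0,"jaw":1},{"dx":0,"dy":0,"dz":0,"ax":0,"ay":0,"az":0,"jaw":1},{"dx":0,"dy":0,"dz":0,"ax":0,"ay":0,"az":0,"jaw":1}]'
```

```text
time: 17.65
tool_pos: [0.5811, 0.1934, 0.1717]
tool_rot: [-3.077, -0.633, -0.001]
wrist_force: [-0.3, 0.4, -2.6]
width: 0.0167
grasp_force: 59.2
```

```bash
python3 -m pendant '[{"dx":0,"dy":0,"dz":-0.7,"ax":0,"ay":0,"az":0,"jaw":1},{"dx":0,"dy":0,"dz":-0.7,"ax":0,"ay":0,"az":0,"jaw":1},{"dx":0,"dy":0,"dz":-0.5,"ax":0,"ay":0,"az":0,"jaw":1},{"dx":0,"dy":0,"dz":-0.5,"ax":0,"ay":0,"az":0,"jaw":1},{"dx":0,"dy":0,"dz":-0.5,"ax":0,"ay":0,"az":0,"jaw":1},{"dx":0,"dy":0,"dz":0,"ax":0,"ay":0,"az":0,"jaw":1},{"dx":0,"dy":0,"dz":0,"ax":0,"ay":0,"az":0,"jaw":1}]'
```

```text
time: 18.35
tool_pos: [0.5807, 0.1934, 0.1421]
tool_rot: [-3.077, -0.633, 0.001]
wrist_force: [0.1, 0.1, -1.9]
width: 0.0165
grasp_force: 59.2
```

```bash
python3 -m pendant '[{"dx":0,"dy":-0.08,"dz":-0.5,"ax":0,"ay":0,"az":0,"jaw":1},{"dx":0,"dy":0,"dz":-0.7,"ax":0,"ay":0,"az":0,"jaw":1},{"dx":0,"dy":0,"dz":-0.7,"ax":0,"ay":0,"az":0,"jaw":1},{"dx":0,"dy":0,"dz":-0.5,"ax":0,"ay":0,"az":0,"jaw":1},{"dx":0,"dy":0,"dz":-0.2,"ax":0,"ay":0,"az":0,"jaw":1},{"dx":0,"dy":0,"dz":0,"ax":0,"ay":0,"az":0,"jaw":1},{"dx":0,"dy":0,"dz":0,"ax":0,"ay":0,"az":0,"jaw":1}]'; python3 -m pendant '[{"dx":0,"dy":0,"dz":-0.1,"ax":0,"ay":0,"az":0,"jaw":1},{"dx":0,"dy":0,"dz":-0.1,"ax":0,"ay":0,"az":0,"jaw":1},{"dx":0,"dy":0,"dz":0,"ax":0,"ay":0,"az":0,"jaw":1},{"dx":0,"dy":0,"dz":0,"ax":0,"ay":0,"az":0,"jaw":1}]'
```

```text
time: 19.05
tool_pos: [0.5809, 0.1927, 0.1163]
tool_rot: [-3.077, -0.633, -0.0]
wrist_force: [0.4, -0.5, -3.2]
width: 0.0164
grasp_force: 59.2
time: 19.45
tool_pos: [0.5807, 0.1926, 0.1143]
tool_rot: [-3.077, -0.633, -0.0]
wrist_force: [-0.4, 0.5, -2.0]
width: 0.0165
grasp_force: 59.2
```

```bash
python3 -m pendant '[{"dx":0,"dy":0,"dz":-0.05,"ax":0,"ay":0,"az":0,"jaw":1},{"dx":0,"dy":0,"dz":0,"ax":0,"ay":0,"az":0,"jaw":1},{"dx":0,"dy":0,"dz":0,"ax":0,"ay":0,"az":0,"jaw":1}]'
```

```text
time: 19.75
tool_pos: [0.5807, 0.1927, 0.1138]
tool_rot: [-3.077, -0.633, -0.0]
wrist_force: [0.3, -0.7, -2.6]
width: 0.0168
grasp_force: 59.2
```

```bash
python3 -m pendant '[{"dx":0,"dy":0,"dz":-0.05,"ax":0,"ay":0,"az":0,"jaw":1},{"dx":0,"dy":0,"dz":-0.05,"ax":0,"ay":0,"az":0,"jaw":1},{"dx":0,"dy":0,"dz":0,"ax":0,"ay":0,"az":0,"jaw":1},{"dx":0,"dy":0,"dz":0,"ax":0,"ay":0,"az":0,"jaw":1}]'
```

```text
time: 20.15
tool_pos: [0.5808, 0.1926, 0.1128]
tool_rot: [-3.077, -0.633, -0.0]
wrist_force: [-0.4, -0.7, -1.8]
width: 0.0165
grasp_force: 59.2
```

```bash
python3 -m pendant '[{"dx":0,"dy":0,"dz":-0.02,"ax":0,"ay":0,"az":0,"jaw":1},{"dx":0,"dy":0,"dz":0,"ax":0,"ay":0,"az":0,"jaw":1},{"dx":0,"dy":0,"dz":0,"ax":0,"ay":0,"az":0,"jaw":1}]'
```

```text
time: 20.45
tool_pos: [0.5808, 0.1927, 0.1127]
tool_rot: [-3.077, -0.633, -0.0]
wrist_force: [-0.1, -0.4, 0.5]
width: 0.0166
grasp_force: 59.3
```

```bash
python3 -m pendant '[{"dx":0,"dy":0,"dz":0,"ax":0,"ay":0,"az":0,"jaw":0},{"dx":0,"dy":0,"dz":0,"ax":0,"ay":0,"az":0,"jaw":0},{"dx":0,"dy":0,"dz":0,"ax":0,"ay":0,"az":0,"jaw":0},{"dx":0,"dy":0,"dz":0,"ax":0,"ay":0,"az":0,"jaw":0},{"dx":0,"dy":0,"dz":0,"ax":0,"ay":0,"az":0,"jaw":0},{"dx":0,"dy":0,"dz":0,"ax":0,"ay":0,"az":0,"jaw":0},{"dx":0,"dy":0,"dz":0,"ax":0,"ay":0,"az":0,"jaw":0},{"dx":0,"dy":0,"dz":0,"ax":0,"ay":0,"az":0,"jaw":0}]'
```

```text
time: 21.25
tool_pos: [0.5807, 0.1927, 0.1126]
tool_rot: [-3.077, -0.633, -0.0]
wrist_force: [0.3, 0.1, -0.4]
width: 0.0853
grasp_force: 0.0
```

```bash
python3 -m pendant '[{"dx":0,"dy":0,"dz":1,"ax":0,"ay":0,"az":0,"jaw":0},{"dx":0,"dy":0,"dz":2.5,"ax":0,"ay":0,"az":0,"jaw":0},{"dx":0,"dy":0,"dz":2.5,"ax":0,"ay":0,"az":0,"jaw":0},{"dx":0,"dy":0,"dz":2.5,"ax":0,"ay":0,"az":0,"jaw":0},{"dx":0,"dy":0,"dz":3,"ax":0,"ay":0,"az":0,"jaw":0},{"dx":0,"dy":0,"dz":2.87,"ax":0,"ay":0,"az":0,"jaw":0},{"dx":-2.5,"dy":-1.65,"dz":0,"ax":0,"ay":0,"az":0,"jaw":0},{"dx":-2.5,"dy":-1.65,"dz":0,"ax":0,"ay":0,"az":0,"jaw":0},{"dx":0,"dy":0,"dz":0,"ax":0,"ay":0,"az":0,"jaw":0},{"dx":0,"dy":0,"dz":0,"ax":0,"ay":0,"az":0,"jaw":0}]'
python3 -m pendant '[{"dx":0,"dy":0,"dz":0,"ax":0,"ay":0,"az":0,"jaw":0},{"dx":0,"dy":0,"dz":0,"ax":0,"ay":0,"az":0,"jaw":0}]'
python3 - <<'E'
from h import *
import pickle
old=pickle.load(open('c0.pkl','rb'))[1]; w=cam('wrist');b=cam('side')
def reds(c,box):
    h,s,v=cv2.split(cv2.cvtColor(c['img'],cv2.COLOR_BGR2HSV)); x0,x1,y0,y1=box
    m=np.zeros(h.shape,np.uint8); m[y0:y1,x0:x1]=(((h<6)|(h>172))&(s>120)&(v>50))[y0:y1,x0:x1]
    y,x=np.nonzero(m); return len(x),x.min(),x.max(),y.min(),y.max(),x.mean().round(2),y.mean().round(2)
w0=pickle.load(open('w2.pkl','rb'))
for n,c in (('w0',w0),('w',w)):
    r=reds(c,(200,320,60,200));print(n,r,plane(c,[r[5:]],.144)[0].round(4))
B=(235,262,225,250);print(reds(old,B),reds(b,B))
E
```

```text
time: 22.25
tool_pos: [0.5307, 0.1596, 0.2572]
tool_rot: [-3.077, -0.632, -0.002]
wrist_force: [0.7, 1.1, 0.1]
width: 0.0851
grasp_force: 0.0
time: 22.45
tool_pos: [0.5317, 0.16, 0.2564]
tool_rot: [-3.077, -0.633, -0.001]
wrist_force: [-0.5, 0.3, -0.4]
width: 0.0855
grasp_force: 0.0
w0 (121, np.int64(252), np.int64(263), np.int64(128), np.int64(139), np.float64(257.32), np.float64(133.32)) [0.5803 0.1911 0.144 ]
w (120, np.int64(253), np.int64(265), np.int64(129), np.int64(140), np.float64(258.76), np.float64(134.71)) [0.5808 0.1912 0.144 ]
(3, np.int64(247), np.int64(248), np.int64(234), np.int64(235), np.float64(247.67), np.float64(234.67)) (4, np.int64(247), np.int64(248), np.int64(234), np.int64(235), np.float64(247.5), np.float64(234.5))
```

The pin top is back where it started, at the same height in both views, so the punch is upright and fully home.

```bash
python3 -c "
from cell import ctrl
print(ctrl.job_done())"
```

```text
the job is handed in; nothing more can be done
None
```

The job is handed in at about 22.5 s: the spring snapped in the red-ringed hole at about 13.5 N peak push, and the camera check shows the punch back in its stand, upright and fully home; nothing else was touched.

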